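# Snap the ferrule case shut all round

## Task

The lid of one of the two grey parts cases on the club-repair bench is only laid on: all four sections of its rim still stand up. Press round the rim with the fingertips, one section after another, until every section has clicked fully shut, then take the hand away. Press only: do not pick up or shove the case, and leave everything else on the bench where it is.

Things in the scene. Friction and masses are not known exactly. Their poses are not given: they have to be found in the camera images.
- case: loose parts case full of ferrules, 0.9 kg, grey plastic box 124 (x) x 104 (y) mm with a snap-fit lid 132 x 112 mm; the fixed middle of the lid is a clear window with its top 44 mm above the underside; round it lie four hinged rim sections, whose tops are 46 mm above the underside when shut. Origin: centre of the underside; z up.
- case_front (a joint): front rim section of the lid, on the case's -x side, 112 mm long (along y): a 31 mm wide, 5 mm thick flap with a down-turned lip, hinged along its inner edge. Value in rad: 0 = clicked fully shut and level, about 0.35 to 0.41 = standing open with its outer lip some 11 mm high. Pressed near the lip it resists with about 6 to 8 N, then snaps over by itself past the half-way point (about 0.19) and stays shut; let go before that it springs back up.
- case_front_press (a point): the place to press on the front section: on its top face, mid-length, 22 mm out from the hinge, 10 mm in from the lip's outer edge; moves with the section. When shut it lies, in the case's frame, at (-56, 0, 46) mm.
- case_back (a joint): back rim section of the lid, on the case's +x side, 112 mm long (along y): a 31 mm wide, 5 mm thick flap with a down-turned lip, hinged along its inner edge. Value in rad: 0 = clicked fully shut and level, about 0.35 to 0.41 = standing open with its outer lip some 11 mm high. Pressed near the lip it resists with about 6 to 8 N, then snaps over by itself past the half-way point (about 0.19) and stays shut; let go before that it springs back up.
- case_back_press (a point): the place to press on the back section: on its top face, mid-length, 22 mm out from the hinge, 10 mm in from the lip's outer edge; moves with the section. When shut it lies, in the case's frame, at (56, 0, 46) mm.
- case_left (a joint): left rim section of the lid, on the case's +y side, 66 mm long (along x): a 31 mm wide, 5 mm thick flap with a down-turned lip, hinged along its inner edge. Value in rad: 0 = clicked fully shut and level, about 0.35 to 0.41 = standing open with its outer lip some 11 mm high. Pressed near the lip it resists with about 6 to 8 N, then snaps over by itself past the half-way point (about 0.19) and stays shut; let go before that it springs back up.
- case_left_press (a point): the place to press on the left section: on its top face, mid-length, 22 mm out from the hinge, 10 mm in from the lip's outer edge; moves with the section. When shut it lies, in the case's frame, at (0, 46, 46) mm.
- case_right (a joint): right rim section of the lid, on the case's -y side, 66 mm long (along x): a 31 mm wide, 5 mm thick flap with a down-turned lip, hinged along its inner edge. Value in rad: 0 = clicked fully shut and level, about 0.35 to 0.41 = standing open with its outer lip some 11 mm high. Pressed near the lip it resists with about 6 to 8 N, then snaps over by itself past the half-way point (about 0.19) and stays shut; let go before that it springs back up.
- case_right_press (a point): the place to press on the right section: on its top face, mid-length, 22 mm out from the hinge, 10 mm in from the lip's outer edge; moves with the section. When shut it lies, in the case's frame, at (0, -46, 46) mm.
- twin: a second case, the same in size and plain grey plastic, but its lid is already shut all round; origin: centre of its underside. Not part of the job.
- tape: roll of grip tape lying flat, a paper-coloured ring 60 mm across, 25 mm high; origin: centre of its underside. Leave alone.
- driver: screwdriver lying on the bench between the two cases, under 40 mm high. Leave alone.
- epoxy: white adhesive bottle, 48 mm across, 130 mm high; origin: centre of its foot. Leave alone.
- jar: glass jar with a steel cap, 64 mm across, 75 mm high; origin: centre of its foot. Leave alone.
- mallet: hammer lying on the bench, under 50 mm high, far left of the cases. Leave alone.
- iron: steel golf club head standing on its sole, about 105 mm high at the hosel; origin under its middle. Leave alone.
Things that resemble listed ones, but are neither listed nor needed, are in the scene too. Leave any purple or turquoise look-alike of the case alone.

How it is judged:
At the end, for the whole second after the job is handed in: All four rim sections read below 0.06 rad (lip within 2 mm of shut); the case stands level (within 0.05 rad), at rest, within 40 mm of where it started; each other thing is within 30 mm of where it was (value of joint each of case_front, case_back, case_left, case_right below 0.06 rad and angle between case's own z axis and vertical below 0.05 rad and distance of case from where it was at the start of the episode below 0.04 m and linear speed of case below 0.01 m/s and distance of each of twin, tape, driver, epoxy, jar, mallet, iron from where it was at the start of the episode below 0.03 m); the robot touches nothing.
It fails at once if the case is lifted or tipped (height (world z) of case above 0.012 m or angle between case's own z axis and vertical above 0.15 rad).
It fails at once if the case is shoved more than 40 mm (distance of case from where it was at the start of the episode above 0.04 m).
It fails at once if another thing on the bench is moved more than 30 mm (distance of any of twin, tape, driver, epoxy, jar, mallet, iron from where it was at the start of the episode above 0.03 m).
It also fails if it takes over 40 s, if anything falls off the work surface, if the arm or the gripper's body presses on something with over 40 N, if the wrist force passes 120 N, or if a joint passes its speed limit or range.

## Robot

A 6-joint arm with a two-finger parallel gripper is mounted at the origin on the work surface. World frame = base frame: x ahead of the robot, y to its left, z up, the work surface at z = 0. Lengths are in m, angles in rad, forces in N, time in s.
With the tool pointing down it reaches from about 0.35 to 0.975 m from the base axis. Payload 7.1 kg.
Tool frame: the origin (TCP) lies at the very end of the fingers, on their centre line; the grasp point (between the pads) lies ctrl.grasp_offset behind it (ctrl.grasp_offset is the distance from the TCP to the grasp point, in m); z points along the fingers, y is the line along which they close (so a half turn about z gives the same grasp; the last joint's range is limited). The gripper opens to 88 mm and grips with 3 to 60 N. Pads are 20 mm wide; open, the fingers measure 115 mm over their backs; the gripper's body (75 mm by 178 mm) begins 61 mm behind the grasp point.
Start: joints at [1.255, 0.423, 1.63, -0, 1.089, -0.019], TCP at [0.183, 0.598, 0.223] pointing down, gripper open.
Joint ranges: [-3, 3], [-0.9, 2.11], [0.09, 2.58], [-1.31, 4.45], [0.11, 2.69], [-2.54, 2.54]. Speed limits (rad/s): [2.39, 2.39, 3.01, 3.14, 3.14, 3.14].

## Interface

Orientations are given as a unit quaternion [w, x, y, z].
In Python, from bench import ctrl gives the robot as it stands.
- The arm moves only by the tool send_rows, never from a script. Its argument "motion" is a list of rows, each a list of 5 numbers: the shift along the tool's x, y, z in mm, then the turn about the tool's z in degrees, then the closure, from -1 (fully open) to 1 (shut). A call has exactly 5 rows; each row shifts and turns the commanded pose from where the row before left it, along the tool's axes as they then stand; what a row does not reach is not made up. A row lasts 1/12 s, in which the tool goes at most 41.7 mm and 7.16 degrees, less where a joint would pass 70% of its speed; a pose out of reach is approached as far as the arm can. A call is refused whole if a number of a shift passes 41.7 or a number of a turn 7.16, either way. A call with a gripper value outside its range is refused whole. The fingers move at their own pace and stop on an object; "grip_force" is the grip in N (left out, the last holds). Time passes only in rows, so rows that do not move let the fingers close, or fill a call up. It gives the time, the measured TCP pose, the force, the opening and the grip force at its end, in the units of the state.
- ctrl.get_state(): the state, without advancing time (a new reading comes with each control period).
- ctrl.camera(name): name is "scene" or "top" or "wrist"; returns (picture, depth): 420x560x3 uint8, blue, green, red; 420x560 float32, m along the optical axis (not along the pixel's ray), 0 where there is no reading.
- ctrl.calibration(name): a dict with "fx", "fy", "cx", "cy" (pixels), "view" (4x4, takes a point from world to camera coordinates); the wrist camera has in their place "T_tool_cam" (4x4, takes a point from camera to tool coordinates, whose origin is the TCP and whose axes are the flange's). Camera axes: x right, y down, z forward; pixel columns grow to the right and rows downward; lengths in m; the calibration is good to about 2 mm. A picture is of the moment at which its call begins: read the wrist's pose just before it. calibration takes no time and is no camera call.
- ctrl.hand_in(): hands the job in; it is judged then, once.
Trained networks look in the newest picture that a camera, given by its name, has taken for a name from the list of things; names that differ only in an ending like _2 or _b are one class to them, and where a whole thing is asked for, a point or a joint stands for the part that bears it (a point fixed in the world has none). Each returns a list of dicts, best first, with "p" (0 to 1); they miss things now and then, are a little off and sometimes report something else, mostly with a low value. They report only what shows in the picture. A call takes as long as a camera call. They do not tell look-alikes from the thing itself.
- ctrl.boxes_of(camera, thing): "rect" ([left, top, right, bottom] as shares, 0 to 1, of the picture: columns of its width, rows of its height, round what is visible of it).
- ctrl.landmark_of(camera, thing): "xy" ([column, row] as shares, 0 to 1, of the picture: columns of its width, rows of its height: a listed point, or the origin of a listed thing).
The state is a dict: "t": time; "joint_positions": joint angles; "qd": joint speeds; "tau": joint torques, N m; "position": TCP position; "tool_rot": TCP orientation; "force": force on the tool from outside, world axes, zero at the start; "ft_torque": the same for the moment, N m; "gripper_width": finger opening in m; "gripper_force": force on a finger pad.
Only numpy, scipy, OpenCV 4.12 (cv2) and the standard library are available. Lean on these libraries where they do the work, as an engineer would, in place of code of your own. Each camera call takes 0.05 s, during which the arm holds its last target. There are 200 camera calls.

## Working session

There is one attempt and no reset: what is moved stays moved. The work goes in short steps, Python scripts to look and compute and a tool call to move; the robot and the scene stay as the last step left them, time stands still between calls to the robot, and variables do not carry over. Pictures are saved under pics/ and viewed, at most 10 in all, crops included, and the job is handed in when it is done.

Besides the shell and the picture viewer there is one more tool, called after ">>>" as name(argument=value, ...) on one line, values as JSON. send_rows: Moves the arm, as the interface text tells. Its arguments: {"type":"object","properties":{"motion":{"type":"array","items":{"type":"array","items":{"type":"number"}}},"grip_force":{"type":"number"}},"required":["motion"]}

```bash
mkdir -p pics; cat > h.py <<'E'
import numpy as np, cv2
from bench import ctrl
def world(cam,d,u,v,K=None):
    K=K or ctrl.calibration(cam)
    p=np.array([(u-K["cx"])/K["fx"]*d,(v-K["cy"])/K["fy"]*d,d,1])
    return (np.linalg.inv(np.array(K["view"]))@p)[:3]
E
python3 - <<'E'
from h import *
s=ctrl.get_state();print({k:np.round(v,3) for k,v in s.items()},ctrl.grasp_offset)
for c in ("top","scene"):
    im,d=ctrl.camera(c);cv2.imwrite(f"pics/{c}0.png",im);np.save(f"{c}0.npy",d)
    for n in("case","twin","case_front_press","case_back_press","case_left_press","case_right_press"):
        for r in (ctrl.landmark_of(c,n) or [])[:3]:
            u,v=r["xy"][0]*560,r["xy"][1]*420
            dd=d[min(int(v),419),min(int(u),559)]
            print(c,n,round(r["p"],2),int(u),int(v),np.round(world(c,dd,u,v),3))
E
```

```text
{'t': np.float64(0.0), 'joint_positions': array([ 1.255,  0.424,  1.631,  0.   ,  1.089, -0.019]), 'qd': array([ 0.   , -0.001,  0.   ,  0.001,  0.003,  0.002]), 'tau': array([ 3.0000e-03, -5.4464e+01, -2.7366e+01,  6.5000e-02,  2.3000e-02,
       -0.0000e+00]), 'position': array([0.183, 0.597, 0.222]), 'tool_rot': array([-0.   ,  0.148,  0.989, -0.001]), 'force': array([0.21 , 0.   , 0.845]), 'ft_torque': array([0.012, 0.028, 0.052]), 'gripper_force': np.float64(0.0), 'gripper_width': np.float64(0.088)} 0.0187
top case 0.93 353 285 [ 0.305 -0.184  0.044]
top case 0.9 207 218 [0.534 0.222 0.043]
top case 0.7 237 279 [0.352 0.144 0.041]
top twin 0.65 343 219 [ 0.498 -0.175  0.043]
top case_front_press 0.74 218 278 [0.357 0.198 0.048]
top case_front_press 0.72 200 227 [0.509 0.242 0.049]
top case_front_press 0.64 338 293 [ 0.287 -0.138  0.048]
top case_back_press 0.9 210 195 [0.603 0.208 0.051]
top case_back_press 0.77 377 282 [ 0.307 -0.252  0.045]
top case_back_press 0.72 257 288 [0.319 0.089 0.046]
top case_left_press 0.61 350 269 [ 0.355 -0.186 -0.   ]
top case_left_press 0.54 237 
[... 393 characters left out ...]
6 205 [ 0.545 -0.141  0.048]
scene case_front_press 0.83 291 158 [ 0.279 -0.133  0.044]
scene case_front_press 0.61 343 245 [0.536 0.178 0.055]
scene case_front_press 0.57 372 249 [0.506 0.242 0.051]
scene case_back_press 0.88 345 266 [0.591 0.212 0.05 ]
scene case_back_press 0.66 348 191 [0.327 0.085 0.042]
scene case_back_press 0.52 255 151 [ 0.307 -0.247  0.044]
scene case_left_press 0.79 372 265 [0.556 0.265 0.055]
scene case_left_press 0.77 351 207 [0.383 0.125 0.044]
scene case_left_press 0.6 264 165 [ 0.351 -0.183  0.044]
scene case_right_press 0.8 343 251 [0.546 0.185 0.049]
scene case_right_press 0.6 377 195 [0.301 0.163 0.046]
scene case_right_press 0.54 263 263 [0.665 0.029 0.023]
```

View pics/top0.png

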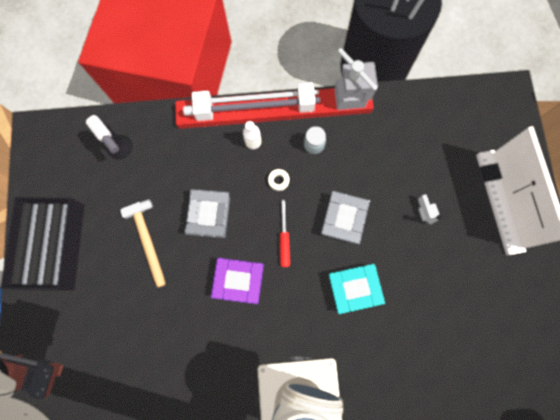

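View pics/scene0.png

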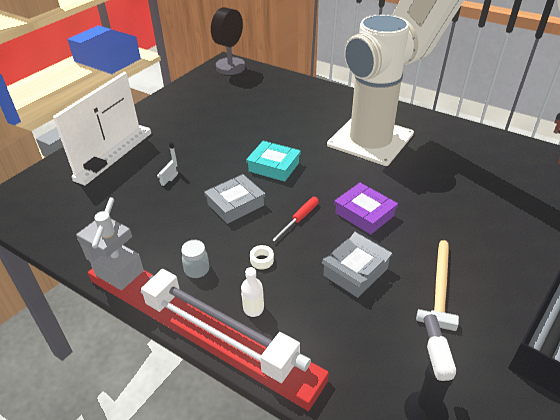

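The left grey case (top picture about 207,213; scene 357,264) has its rim standing up; the right grey one (345,218) is shut. Now its pose from the depth.

```bash
python3 - <<'E'
from h import *
v,u=np.mgrid[0:420,0:560]
for c in("top","scene"):
    d=np.load(f"{c}0.npy");K=ctrl.calibration(c)
    P=np.stack([(u-K["cx"])/K["fx"]*d,(v-K["cy"])/K["fy"]*d,d,np.ones_like(d)],-1)@np.linalg.inv(np.array(K["view"])).T
    P=P[...,:3]
    for nm,(cx,cy) in dict(left=(.55,.22),right=(.51,-.175)).items():
        m=(d>0)&(P[...,2]>.035)&(P[...,2]<.08)&(np.hypot(P[...,0]-cx,P[...,1]-cy)<.1)
        Q=P[m]; r=cv2.minAreaRect(Q[:,:2].astype(np.float32)*1000)
        print(c,nm,m.sum(),np.round(r[0],1),np.round(r[1],1),round(r[2],1),"z pct",np.round(np.percentile(Q[:,2],[2,25,50,75,98]),4))
        th=np.deg2rad(r[2]);R=np.array([[np.cos(th),np.sin(th)],[-np.sin(th),np.cos(th)]])
        L=(Q[:,:2]*1000-r[0])@R.T
        for a in(0,1):
            for sgn in(-1,1):
                k=(L[:,a]*sgn>r[1][a]/2-16)&(abs(L[:,1-a])<25)
                print("  axis",a,sgn,np.round(np.percentile(Q[k,2],[20,50,90]),4))
E
```

```text
top left 1724 [551.3 220. ] [115.4 135.8] 80.4 z pct [0.0414 0.0472 0.0514 0.0551 0.0604]
  axis 0 -1 [0.052  0.0551 0.0585]
  axis 0 1 [0.0532 0.0559 0.0594]
  axis 1 -1 [0.0536 0.0562 0.0603]
  axis 1 1 [0.0522 0.0549 0.0592]
top right 1679 [ 504.5 -184.1] [113.  133.5] 70.2 z pct [0.0408 0.0448 0.0466 0.0482 0.0515]
  axis 0 -1 [0.0448 0.0469 0.0496]
  axis 0 1 [0.0448 0.0465 0.0495]
  axis 1 -1 [0.0449 0.0466 0.0499]
  axis 1 1 [0.0451 0.0473 0.0496]
scene left 2098 [551.8 224.2] [115.6 136.8] 81.1 z pct [0.0392 0.0475 0.0519 0.0556 0.0602]
  axis 0 -1 [0.0551 0.0566 0.0587]
  axis 0 1 [0.0498 0.0553 0.059 ]
  axis 1 -1 [0.0486 0.0547 0.059 ]
  axis 1 1 [0.0546 0.0569 0.0604]
scene right 1354 [ 505.  -180.5] [117.9 136.1] 68.5 z pct [0.0376 0.0451 0.0469 0.0485 0.0511]
  axis 0 -1 [0.0449 0.0475 0.0497]
  axis 0 1 [0.0411 0.0461 0.0501]
  axis 1 -1 [0.0431 0.0467 0.0494]
  axis 1 1 [0.0457 0.0476 0.0499]
```

>>> send_rows(motion=[[0,0,0,-3.9,1],[0,0,0,-3.8,1],[-25,-16,0,0,1],[-32,-20,0,0,1],[-32,-20,0,0,1]], grip_force=20)

```text
t: 1.12
position: [0.2617, 0.5276, 0.2226]
tool_rot: [0.0, 0.08, 0.997, 0.0]
force: [-0.1, 0.8, -0.1]
gripper_width: 0.0582
gripper_force: 0.0
```

>>> send_rows(motion=[[-32,-20,0,0,1],[-32,-20,0,0,1],[-32,-20,0,0,1],[-32,-20,0,0,1],[-32,-20,0,0,1]])

```text
t: 1.53
position: [0.4044, 0.4021, 0.2229]
tool_rot: [0.0, 0.081, 0.997, 0.0]
force: [0.6, 0.5, 0.6]
gripper_width: 0.0245
gripper_force: 0.0
```

>>> send_rows(motion=[[-32,-20,0,0,1],[-32,-20,0,0,1],[-32,-20,0,0,1],[-32,-20,0,0,1],[0,0,0,0,1]])

```text
t: 1.95
position: [0.5211, 0.3, 0.223]
tool_rot: [0.001, 0.083, 0.997, -0.0]
force: [-0.0, -0.3, 1.1]
gripper_width: 0.0002
gripper_force: 0.0
```

```bash
cat >> h.py <<'E'
from scipy.spatial.transform import Rotation as Rn
C=np.array([.5515,.222]);YAW=np.deg2rad(-9.3)
L=dict(front=(-56,0),back=(56,0),left=(0,46),right=(0,-46))
def rep():
    s=ctrl.get_state();q=np.array(s["tool_rot"]);R=Rn.from_quat(q[[1,2,3,0]]).as_matrix()
    print("t",round(s["t"],2),"pos",np.round(s["position"],4),"F",np.round(s["force"],1),"ytool deg",round(np.degrees(np.arctan2(R[1,1],R[0,1])),1),"w",round(s["gripper_width"],4))
    c,n=np.cos(YAW),np.sin(YAW)
    for k,(a,b) in L.items():
        p=[C[0]+(c*a-n*b)/1e3,C[1]+(n*a+c*b)/1e3,.046]
        print(k,np.round(p,3),"tool delta mm",np.round(R.T@(np.array(p)-s["position"])*1e3,1))
E
python3 -c "
from h import *
rep()"
```

```text
t 1.95 pos [0.5211 0.3    0.223 ] F [-0.  -0.3  1.1] ytool deg 80.4 w 0.0002
front [0.496 0.231 0.046] tool delta mm [ 13.5 -72.1 177. ]
back [0.607 0.213 0.046] tool delta mm [-98.5 -71.6 177.3]
left [0.559 0.267 0.046] tool delta mm [-42.3 -25.9 177.1]
right [0.544 0.177 0.046] tool delta mm [ -42.7 -117.9  177.1]
```

>>> send_rows(motion=[[-21,-13,0,0,1],[-21,-13,10,0,1],[0,0,35,0,1],[0,0,35,0,1],[0,0,30,0,1]])

```text
t: 2.37
position: [0.5536, 0.2712, 0.1113]
tool_rot: [0.0, 0.082, 0.997, 0.0]
force: [-0.0, 0.6, -1.4]
gripper_width: 0.0005
gripper_force: 0.0
```

```bash
python3 -c "
from h import *
im,d=ctrl.camera('wrist');cv2.imwrite('pics/w1.png',im)
rep()"
```

```text
t 2.42 pos [0.55   0.2698 0.1054] F [-2.1 -0.4 -3.6] ytool deg 80.7 w 0.0003
front [0.496 0.231 0.046] tool delta mm [ 46.4 -46.7  60. ]
back [0.607 0.213 0.046] tool delta mm [-65.6 -46.6  59.1]
left [0.559 0.267 0.046] tool delta mm [-9.6 -0.6 59.3]
right [0.544 0.177 0.046] tool delta mm [ -9.7 -92.6  59.8]
```

View pics/w1.png

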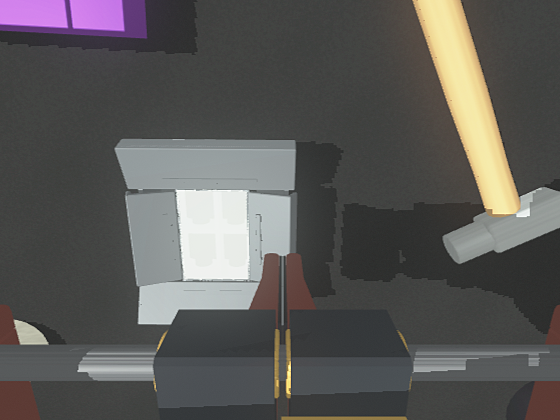

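Wrist view: all four sections stand up round the window (centre about 213,235); the fingertips (285,255) are over the left section (271,237), as computed.

>>> send_rows(motion=[[-8,0,20,0,1],[0,0,20,0,1],[0,0,5,0,1],[0,0,0,0,1],[0,0,0,0,1]])

```text
t: 2.83
position: [0.5618, 0.2705, 0.0686]
tool_rot: [0.0, 0.081, 0.997, 0.0]
force: [0.3, 0.0, 0.3]
gripper_width: 0.0006
gripper_force: 0.0
```

```bash
python3 -c "
from h import *
rep()"
```

```text
t 2.83 pos [0.5618 0.2705 0.0686] F [0.3 0.  0.3] ytool deg 80.7 w 0.0006
front [0.496 0.231 0.046] tool delta mm [ 58.4 -49.6  22.6]
back [0.607 0.213 0.046] tool delta mm [-53.6 -49.6  22.6]
left [0.559 0.267 0.046] tool delta mm [ 2.4 -3.6 22.6]
right [0.544 0.177 0.046] tool delta mm [  2.4 -95.6  22.6]
```

>>> send_rows(motion=[[2,-3,5,0,1],[0,0,6,0,1],[0,0,5,0,1],[0,0,3,0,1],[0,0,0,0,1]])

```text
t: 3.25
position: [0.559, 0.2673, 0.0483]
tool_rot: [-0.0, 0.081, 0.997, -0.0]
force: [-0.1, -0.5, -0.9]
gripper_width: 0.0003
gripper_force: 0.0
```

>>> send_rows(motion=[[0,0,2,0,1],[0,0,0,0,1],[0,0,0,0,1],[0,0,0,0,1],[0,0,0,0,1]])

```text
t: 3.67
position: [0.5592, 0.2674, 0.0466]
tool_rot: [-0.0, 0.081, 0.997, -0.0]
force: [0.4, 0.1, 0.3]
gripper_width: 0.0003
gripper_force: 0.0
```

>>> send_rows(motion=[[0,0,-15,0,1],[0,0,-17,0,1],[0,-30,0,0,1],[0,-32,0,0,1],[0,-30,0,0,1]])

```text
t: 4.08
position: [0.5442, 0.1759, 0.0791]
tool_rot: [0.0, 0.08, 0.997, 0.0]
force: [0.3, 0.2, -0.5]
gripper_width: 0.0003
gripper_force: 0.0
```

>>> send_rows(motion=[[0,0,5,0,1],[0,0,5,0,1],[0,0,5,0,1],[0,0,5,0,1],[0,0,5,0,1]])

```text
t: 4.5
position: [0.5448, 0.1775, 0.0532]
tool_rot: [0.0, 0.08, 0.997, -0.0]
force: [-0.8, -3.8, 6.4]
gripper_width: 0.0006
gripper_force: 2.8
```

>>> send_rows(motion=[[0,0,3,0,1],[0,0,3,0,1],[0,0,1,0,1],[0,0,0,0,1],[0,0,0,0,1]])

```text
t: 4.92
position: [0.5444, 0.1769, 0.0465]
tool_rot: [-0.0, 0.081, 0.997, 0.0]
force: [0.5, -0.2, -0.6]
gripper_width: 0.0007
gripper_force: 0.0
```

>>> send_rows(motion=[[0,0,-15,0,1],[0,0,-17,0,1],[28,23,0,0,1],[28,23,0,0,1],[0,0,0,0,1]])

```text
t: 5.33
position: [0.4931, 0.2337, 0.0787]
tool_rot: [-0.001, 0.08, 0.997, -0.0]
force: [-0.2, -0.0, -0.7]
gripper_width: 0.0005
gripper_force: 0.0
```

```bash
python3 -c "
from h import *
rep()"
```

```text
t 5.33 pos [0.4931 0.2337 0.0787] F [-0.2 -0.  -0.7] ytool deg 80.8 w 0.0005
front [0.496 0.231 0.046] tool delta mm [-3.6 -2.1 32.7]
back [0.607 0.213 0.046] tool delta mm [-115.6   -2.4   32.4]
left [0.559 0.267 0.046] tool delta mm [-59.7  43.8  32.5]
right [0.544 0.177 0.046] tool delta mm [-59.5 -48.2  32.5]
```

>>> send_rows(motion=[[-3,-2,5,0,1],[0,0,5,0,1],[0,0,5,0,1],[0,0,5,0,1],[0,0,5,0,1]])

```text
t: 5.75
position: [0.4994, 0.2278, 0.0529]
tool_rot: [-0.001, 0.082, 0.997, -0.0]
force: [-2.7, 1.2, 9.4]
gripper_width: 0.0008
gripper_force: 4.0
```

>>> send_rows(motion=[[0,0,3,0,1],[0,0,3,0,1],[0,0,1,0,1],[0,0,0,0,1],[0,0,0,0,1]])

```text
t: 6.17
position: [0.4994, 0.2285, 0.0466]
tool_rot: [0.0, 0.081, 0.997, 0.0]
force: [0.0, 0.4, 0.4]
gripper_width: 0.0006
gripper_force: 0.0
```

>>> send_rows(motion=[[0,0,-15,0,1],[0,0,-17,0,1],[-36,0,0,0,1],[-38,0,0,0,1],[-38,0,0,0,1]])

```text
t: 6.58
position: [0.6111, 0.2106, 0.0794]
tool_rot: [0.0, 0.081, 0.997, 0.0]
force: [-0.7, -0.5, -0.9]
gripper_width: 0.0009
gripper_force: 0.0
```

>>> send_rows(motion=[[0,0,5,0,1],[0,0,5,0,1],[0,0,5,0,1],[0,0,5,0,1],[0,0,5,0,1]])

```text
t: 7.0
position: [0.6091, 0.2105, 0.0534]
tool_rot: [0.0, 0.081, 0.997, -0.0]
force: [2.0, -3.1, 6.7]
gripper_width: 0.0006
gripper_force: 3.0
```

>>> send_rows(motion=[[0,0,3,0,1],[0,0,3,0,1],[0,0,1,0,1],[0,0,0,0,1],[0,0,0,0,1]])

```text
t: 7.42
position: [0.609, 0.2107, 0.0465]
tool_rot: [-0.001, 0.081, 0.997, -0.0]
force: [1.2, 0.9, 0.5]
gripper_width: 0.0005
gripper_force: 0.1
```

>>> send_rows(motion=[[0,0,-25,0,1],[0,0,-35,0,1],[0,0,-35,0,1],[36,0,-15,0,1],[36,0,0,0,1]])

```text
t: 7.83
position: [0.5414, 0.2231, 0.1607]
tool_rot: [0.004, 0.082, 0.997, 0.002]
force: [0.3, 0.5, -0.2]
gripper_width: 0.0003
gripper_force: 0.0
```

>>> send_rows(motion=[[36,0,0,0,1],[36,0,0,0,1],[0,0,0,0,1],[0,0,0,0,1],[0,0,0,0,1]])

```text
t: 8.25
position: [0.4683, 0.2342, 0.157]
tool_rot: [0.001, 0.081, 0.997, 0.0]
force: [0.1, 0.1, -0.9]
gripper_width: 0.0006
gripper_force: 0.0
```

```bash
python3 - <<'E'
from h import *
rep()
v,u=np.mgrid[0:420,0:560]
im,_=ctrl.camera('wrist');cv2.imwrite('pics/w2.png',im)
im,d=ctrl.camera('scene');K=ctrl.calibration('scene')
P=(np.stack([(u-K["cx"])/K["fx"]*d,(v-K["cy"])/K["fy"]*d,d,np.ones_like(d)],-1)@np.linalg.inv(np.array(K["view"])).T)[...,:3]
c,n=np.cos(YAW),np.sin(YAW);l=(P[...,:2]-C)*1e3@np.array([[c,-n],[n,c]])
for k,(a,b) in L.items():
    m=(d>0)&(abs(l[...,0]-a)<8)&(abs(l[...,1]-b)<8)&(P[...,2]>.03)&(P[...,2]<.08)
    print(k,m.sum(),np.round(np.median(P[m][:,2]),4))
cv2.imwrite('pics/s2.png',cv2.resize(im[200:320,280:440],None,fx=4,fy=4))
E
```

```text
t 8.25 pos [0.4683 0.2342 0.157 ] F [ 0.1  0.1 -0.9] ytool deg 80.7 w 0.0006
front [0.496 0.231 0.046] tool delta mm [-27.9   1.3 111.1]
back [0.607 0.213 0.046] tool delta mm [-139.9    1.3  111.2]
left [0.559 0.267 0.046] tool delta mm [-84.   47.3 111.1]
right [0.544 0.177 0.046] tool delta mm [-83.9 -44.7 111.1]
front 31 0.0473
back 40 0.0468
left 33 0.0472
right 32 0.0481
```

View pics/s2.png

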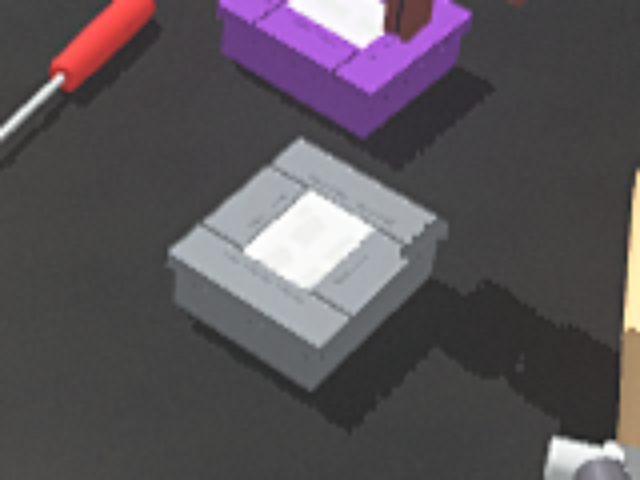

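View pics/w2.png

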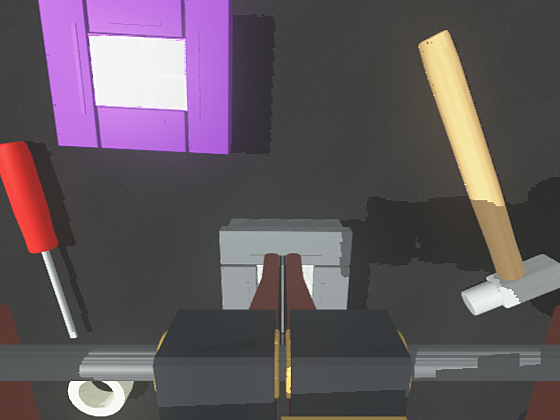

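All four sections lie flat in the crop (centre about 310,240) and read 47–48 mm, like the shut twin. The hand is clear and nothing else has moved, so I'm handing in.

```bash
python3 -c "
from bench import ctrl
print(ctrl.hand_in())"
```

```text
the job is handed in; nothing more can be done
None
```

I pressed all four rim sections of the left grey case shut, moved the hand clear with nothing else visibly disturbed, and handed the job in at about 8 s; the hand-in gave no verdict.

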